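# Lock a slate slab down on the sloping specimen rest with its hold-down bar

### The job

Get the slate slab on the sloping rest ready for the scratch test: lay the loose hold-down bar across the slab so that both its ends sit fully down in the two forked posts, then turn both red-knobbed latches all the way over the bar ends to lock it in. Leave the slab in its place on the slope, and do not disturb the other things on the table.

Things in the scene. Friction and masses are not known exactly. Their poses are not given: they have to be found in the camera images.
- stand: Fixed wooden base board of the specimen rest, 150 (x) x 224 (y) x 10 mm. Origin: centre of its underside, on the table; z up; -x is its low front side, which roughly faces the robot.
- bed: Sloping bed, fixed to the stand, turned 30 degrees about the stand's y so that it faces up and to the low front. Origin: middle of its cork top, 58 mm over the table. x points up the slope, y to the left, z square out of the slope. Aluminium posts stand at y = +88 and -88 mm (each 80 to 96). Ledge 10 mm high at x = -39 to -47 mm holds the slab's low edge.
- fork_left (a point): Middle of the floor of the left post's fork, at x 0, y +88, z 31 mm in the bed frame. The fork is an open notch running along y, open towards the bed's +z: 26 mm wide in x up to 8 mm over its floor, then flaring at 45 degrees to 38 mm at its mouth, 14 mm over the floor.
- fork_right (a point): The same for the right post's fork, at x 0, y -88, z 31 mm in the bed frame.
- bar: Loose aluminium hold-down bar, 0.22 kg, flat on the table, long along its y, z up. Origin: middle of its underside (a rubber pad 3 mm thick). Middle part 30 mm wide, 152 long, z 3 to 17 mm, fits between the posts with 4 mm to spare at each end; 22 mm wide end tongues, z 3 to 17, reach to y +-102 mm and rest in the forks. Alike either way round. Seated: axes along the bed's, origin at bed z = 28 mm.
- bar_grip (a point): Middle of the black grip rib on top of the bar, 34 mm over the bar's origin: rib 16 mm wide (across the bar), 64 mm long, from z = 17 to 47 mm of the bar; a flange 20 x 78 mm round its foot ends at z = 20 mm.
- slab: Black slate slab, about 72 x 122 x 26 mm, lying loose on the bed against the ledge. Origin: middle of its underside.
- knob_left (a point): Middle of the red knob of the left latch: a pin along the bed's z, 12 mm in diameter, 24 mm tall, this point at half height. It stands on a flat black arm, 5 mm thick, 14 mm wide, 46.5 to 51.5 mm over the bed, which turns about an axis along the bed's z at bed x = 38, y = +88 mm; knob 56 mm from the axis.
- knob_right (a point): The same for the right latch, whose axis is at x = 38, y = -88 mm in the bed frame.
- latch_left (a joint): Angle of the left latch in rad: 0 = arm points outward (+y of the bed), fork open; 1.57 (end stop) = arm points down the slope (-x), right across the fork and the bar's end. Turns with slight friction (about 1 N at the knob) and stays where it is left.
- latch_right (a joint): Angle of the right latch, mirrored: 0 = arm points outward (-y of the bed), 1.57 (end stop) = down the slope, across the fork.
- gabbro_dark: Bystander: dark granular rock 52x74x47 mm. Origin: centre of its underside.
- marble_grey: Bystander: grey-white rock 45x58x42 mm. Origin: centre of its underside.
- magnet: Bystander: round magnet, white with black top, 38 dia x 13 mm. Origin: centre of its underside.
- bottle_acid: Bystander: small white dropper bottle 25 dia x 66 mm. Origin: centre of its underside.
- ore_green: Bystander: brown-green ore lump 44x62x40 mm. Origin: centre of its underside.

How it is judged:
On the way, in this order (a step that is already met when the one before it is completed fails the run):
1. the bar lies fully down in both forks, across the slab (x of bar in the frame of bed between -0.004 and 0.004 m and y of bar in the frame of bed between -0.007 and 0.007 m and z of bar in the frame of bed between 0.0262 and 0.0305 m and angle between the z axis of bar and the z axis of bed, either way round below 0.06 rad and angle between the y axis of bar and the y axis of bed, either way round below 0.06 rad), for 0.2 s.
2. both latches are turned over the bar's ends (all of step 1 and value of joint each of latch_left, latch_right above 1.35 rad), for 0.2 s.
At the end, for the whole second after the job is handed in: The bar rests fully down in both forks (within 4 mm across and 7 mm along it of the middle, 26 to 30.5 mm over the bed, within 3.4 degrees of its axes), both latches are at 1.35 rad or more, and the slab is in its place under the bar (within 15 mm along and 20 mm across the slope) (all of step 2 and x of slab in the frame of bed between -0.015 and 0.015 m and y of slab in the frame of bed between -0.02 and 0.02 m and z of slab in the frame of bed between -0.008 and 0.012 m and linear speed of each of bar, slab below 0.02 m/s); the robot touches nothing.
It fails at once if another thing on the table is pushed by more than 25 mm (distance of any of gabbro_dark, marble_grey, magnet, bottle_acid, ore_green from where it was at the start of the episode above 0.025 m).
It fails at once if the slab is pushed out of its place by more than 20 mm (distance of slab from where it was at the start of the episode above 0.02 m).
It also fails if it takes over 59 s, if anything falls off the work surface, if the arm or the gripper's body presses on something with over 40 N, if the wrist force passes 120 N, or if a joint passes its speed limit or range.

### The arm

A 7-joint arm with a two-finger parallel gripper is mounted at the origin on a cart in front of the work surface, level with it; the furniture and walls round the work are solid. World frame = base frame: x ahead of the robot, y to its left, z up, the work surface at z = 0. Lengths are in m, angles in rad, forces in N, time in s.
With the tool pointing down it reaches from about 0.4 to 0.85 m from the base axis. Payload 10.4 kg.
Tool frame: the origin (TCP) lies midway between the tips of the shut fingers; the grasp point (between the pads) lies 19 mm behind it (grip_point_offset is the distance from the TCP to the grasp point, in m); z points along the fingers, y is the direction in which the jaws open and shut (so a half turn about z gives the same grasp; the last joint's range is limited). The gripper opens to 87 mm and grips with 3 to 60 N. Pads are 19 mm wide; open, the fingers measure 117 mm over their backs; the gripper's body (75 mm by 190 mm) begins 51 mm behind the grasp point.
Start: joints at [-1.167, 0.332, -0.065, 1.46, 0.022, 1.35, -0.088], TCP at [0.259, 0.569, 0.223] pointing down, gripper open.
Joint ranges: [-2.6, 2.6], [-0.5, 2.12], [-1.47, 1.34], [0.16, 2.42], [-1.27, 4.41], [0.06, 2.06], [-2.6, 2.6]. Speed limits (rad/s): [2.22, 2.22, 2.79, 2.79, 3.14, 3.14, 3.14].

### API

Orientations are given as a unit quaternion [w, x, y, z].
In Python, from workcell import * gives the robot as it stands. The module is installed in compiled form; this text tells all that it offers.
- The arm moves only by the tool step_arm, never from a script. Its argument "increments" is text: rows parted by semicolons, each of 7 numbers parted by spaces: the shift along the tool's x, y, z in units of 40 mm (1.0 is 40 mm), then the turn, a rotation vector about the tool's x, y, z in units of 6 degrees (1.0 is 6 degrees), then the opening, from 0 (shut) to 1 (fully open). In form: tx ty tz rx ry rz gripper; .... A call has 1 to 20 rows; each row is the pose to reach, as a shift and turn from the pose measured when the call began, along the tool's axes at that moment; what a row does not reach only later rows make up. A row lasts 1/10 s, in which the tool goes at most 50 mm and 8.59 degrees, less where a joint would pass 70% of its speed; a pose out of reach is approached as far as the arm can. A call with a gripper value outside its range is refused whole. The fingers move at their own pace and stop on an object; "squeeze" is the grip in N (left out, the last holds). Time passes only in rows, so rows that repeat a pose let the fingers close. It gives the time, the measured TCP pose, the force and the opening at its end, in the units of the state.
- get_obs(): the state, without advancing time (a new reading comes with each control period).
- read_camera(name): name is "scene" or "top" or "wrist"; returns a dict with "pixels" (480x640x3 uint8, blue, green, red), "z_map" (480x640 float32, m along the optical axis (not along the pixel's ray), 0 where there is no reading), "K" (3x3 intrinsics, pixels), "cam_to_world" (4x4, takes a point from camera to world coordinates); the wrist camera has in their place "mount" (4x4, takes a point from camera to tool coordinates, whose origin is the TCP and whose axes are the flange's). Camera axes: x right, y up, looking along -z (the intrinsics and any distortion apply to the point x, -y, -z); pixel columns grow to the right and rows downward; lengths in m; the calibration is good to about 2 mm. The wrist camera is an equidistant fisheye: a pixel r from the principal point sees the ray r / f radians off the axis. A picture is of the moment at which its call begins: read the wrist's pose just before it.
- sign_off(): hands the job in, once; it reports no verdict.
The state is a dict: "clock": time; "joint_positions": joint angles; "dq": joint speeds; "effort": joint torques, N m; "tool_pos": TCP position; "orientation": TCP orientation; "wrist_force": force on the tool from outside, world axes, zero at the start; "wrist_torque": the same for the moment, N m; "finger_gap": opening from 0.0 (shut) to 1.0 (fully open).
Only numpy, scipy, OpenCV 4.12 (cv2) and the standard library are available. Lean on these libraries where they do the work, as an engineer would, in place of code of your own. Each camera call takes 0.05 s, during which the arm holds its last target.

## Working session

There is one attempt and no reset: what is moved stays moved. The work goes in short steps, Python scripts to look and compute and a tool call to move; the robot and the scene stay as the last step left them, time stands still between calls to the robot, and variables do not carry over. Pictures are saved under pics/ and viewed, and the job is handed in when it is done.

Besides the shell and the picture viewer there is one more tool, called as name(argument=value, ...) on one line, values as JSON. step_arm: Moves the arm, as the interface text tells. Its arguments: {"type":"object","properties":{"increments":{"type":"string"},"squeeze":{"type":"number"}},"required":["increments"]}

```bash
mkdir -p pics
cat > h.py <<'E'
from workcell import *
import numpy as np, cv2, pickle
from scipy.spatial.transform import Rotation as R
def rot(q): return R.from_quat([q[1],q[2],q[3],q[0]]).as_matrix()
def world(c):
    z=c["z_map"];K=c["K"];v,u=np.mgrid[0:480,0:640]
    P=np.stack([(u-K[0,2])/K[0,0]*z,-(v-K[1,2])/K[1,1]*z,-z],-1)
    T=c["cam_to_world"]; return P@T[:3,:3].T+T[:3,3]
E
python3 - <<'E'
from h import *
print(get_obs())
for n in ["scene","top","wrist"]:
    c=read_camera(n); cv2.imwrite(f"pics/{n}0.png",c["pixels"]); pickle.dump(c,open(f"{n}0.pkl","wb"))
    print(n,c["K"],c.get("cam_to_world",c.get("mount")),(c["z_map"]>0).mean(),c.keys())
E
```

```text
{'clock': 0.0, 'joint_positions': array([-1.16660664,  0.33289314, -0.0647452 ,  1.46095796,  0.02159164,
        1.34988953, -0.08854058]), 'dq': array([ 1.59115108e-04,  6.07334386e-04,  3.96608666e-04,  2.09550996e-03,
        1.69181046e-05,  3.43129974e-03, -1.06426390e-03]), 'effort': array([-6.16889301e-04, -6.23237014e+01,  2.43045663e-02, -3.89903784e+01,
       -6.13957574e-02,  3.97905672e-02,  1.43530228e-04]), 'tool_pos': array([0.25853418, 0.56858793, 0.22173282]), 'orientation': array([-1.32044824e-04,  2.11768318e-01,  9.77319626e-01, -7.14210359e-04]), 'wrist_force': array([-0.3456445 ,  0.82368389,  0.23681764]), 'wrist_torque': array([-0.05031794, -0.02732182,  0.02552348]), 'finger_gap': 1.0026736469162307}
scene [[441.65139591   0.         319.64893389]
 [  0.         441.65139591 246.63244298]
 [  0.           0.           1.        ]] [[ 6.12403402e-01  3.47871925e-01 -7.09892384e-01  6.74401230e-04]
 [-7.90450669e-01  2.83353076e-01 -5.43045830e-01 -5.28139913e-01]
 [ 1.22397926e-02  8.93698024e-01  4.48501984e-01  4.81959376e-01]
 [ 0.00000000e+00  0.00000000
[... 282 characters left out ...]
50793686]
 [-0.99964584  0.01891945  0.01871501 -0.04331734]
 [ 0.01992952  0.06618659  0.99760821  1.1220921 ]
 [ 0.          0.          0.          1.        ]] 0.9959993489583333 dict_keys(['pixels', 'z_map', 'K', 'cam_to_world'])
wrist [[371.64829954   0.         324.28523123]
 [  0.         371.64829954 240.74206862]
 [  0.           0.           1.        ]] [[ 3.83729218e-04  9.67279976e-01  2.53711057e-01  6.83581564e-02]
 [ 9.99999738e-01 -2.15351962e-04 -6.91430159e-04  3.26167071e-05]
 [-6.14169374e-04  2.53711255e-01 -9.67279805e-01 -1.62304675e-01]
 [ 0.00000000e+00  0.00000000e+00  0.00000000e+00  1.00000000e+00]] 0.9532877604166666 dict_keys(['pixels', 'z_map', 'K', 'mount'])
```

View pics/scene0.png

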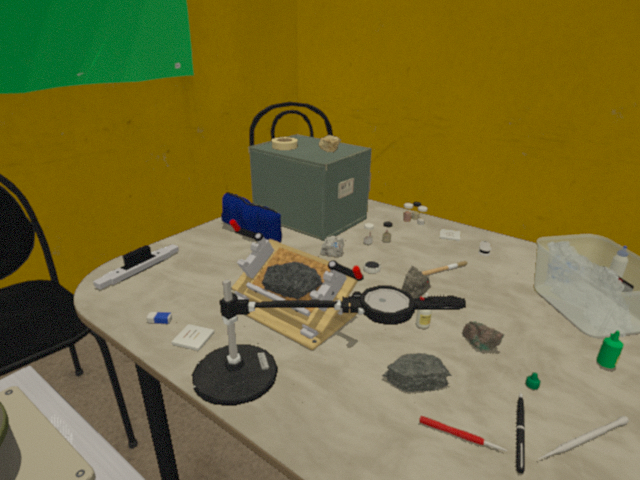

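View pics/top0.png

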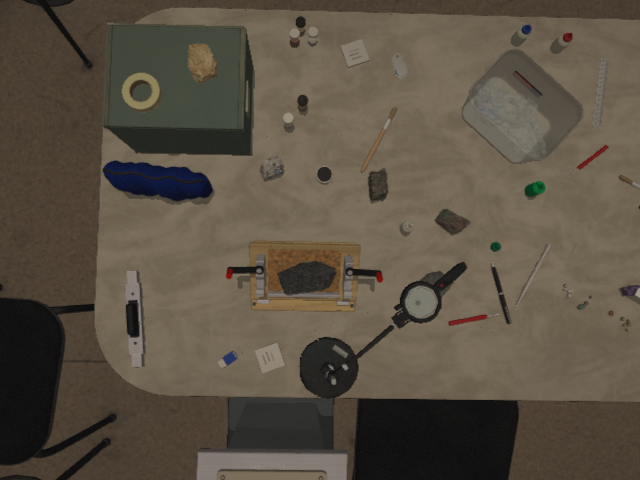

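Run:
```python
from h import *
c=pickle.load(open("top0.pkl","rb"));W=world(c)
for u,v in [(135,318),(133,275),(138,362),(132,300),(132,335),(250,245),(358,245),(250,308),(354,308),(230,272),(379,278),(330,365),(420,300),(360,350),(329,370),(460,268),(230,358),(270,358),(408,228),(305,275),(150,320),(262,268),(349,272),(400,320)]:
    print((u,v),W[v,u].round(3))
a=c["pixels"][210:400,210:480];b=c["pixels"][255:385,100:210]
cv2.imwrite("pics/a.png",cv2.resize(a,None,fx=2.9,fy=2.9,interpolation=2)); cv2.imwrite("pics/b.png",cv2.resize(b,None,fx=4,fy=4,interpolation=2))
s=pickle.load(open("scene0.pkl","rb"))["pixels"][190:410,170:480]
cv2.imwrite("pics/s.png",cv2.resize(s,None,fx=2.5,fy=2.5,interpolation=2))
```

```text
(135, 318) [0.431 0.289 0.039]
(133, 275) [0.52  0.304 0.014]
(138, 362) [0.337 0.286 0.017]
(132, 300) [0.467 0.303 0.02 ]
(132, 335) [0.394 0.299 0.022]
(250, 245) [0.583 0.05  0.088]
(358, 245) [ 0.588 -0.167  0.088]
(250, 308) [ 0.453  0.055 -0.004]
(354, 308) [ 0.457 -0.17   0.005]
(230, 272) [0.528 0.083 0.134]
(379, 278) [ 0.521 -0.201  0.141]
(330, 365) [ 0.339 -0.118  0.033]
(420, 300) [ 0.481 -0.282  0.133]
(360, 350) [ 0.367 -0.185 -0.001]
(329, 370) [ 0.346 -0.109  0.136]
(460, 268) [ 0.543 -0.358  0.136]
(230, 358) [0.348 0.093 0.014]
(270, 358) [0.349 0.009 0.009]
(408, 228) [ 0.628 -0.276  0.053]
(305, 275) [ 0.525 -0.061  0.089]
(150, 320) [0.424 0.267 0.004]
(262, 268) [0.537 0.023 0.125]
(349, 272) [ 0.532 -0.146  0.126]
(400, 320) [ 0.442 -0.245  0.129]
```

View pics/a.png

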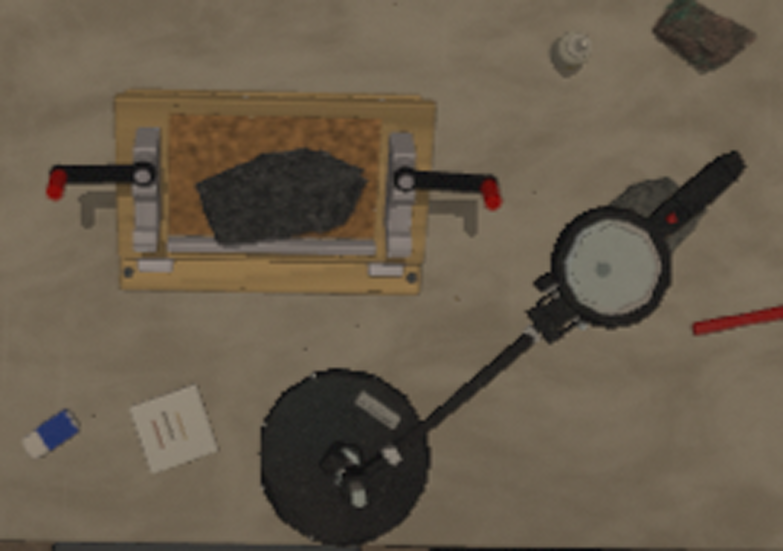

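View pics/s.png

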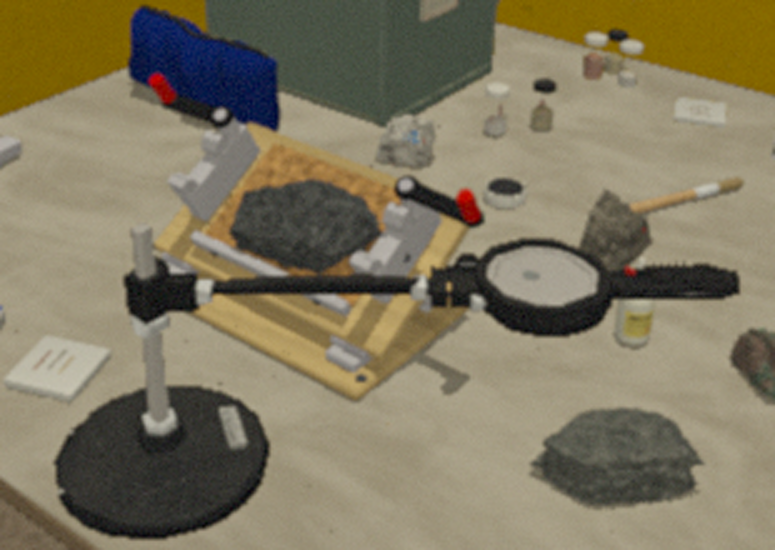

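View pics/b.png

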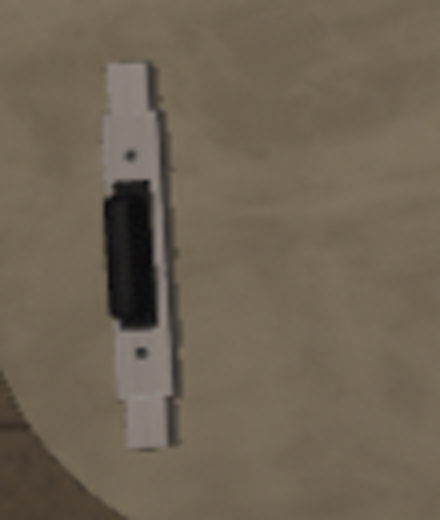

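View pics/wrist0.png

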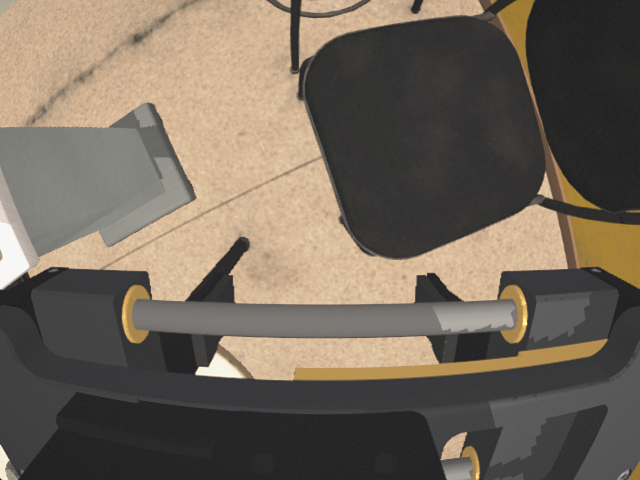

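```bash
cat >> h.py <<'E'
def ray(c,u,v):
    K=c["K"];T=c["cam_to_world"];d=T[:3,:3]@np.array([(u-K[0,2])/K[0,0],-(v-K[1,2])/K[1,1],-1]);return T[:3,3],d
def plane(c,u,v,z): o,d=ray(c,u,v);return o+d*(z-o[2])/d[2]
def tri(c1,p1,c2,p2):
    o1,d1=ray(c1,*p1);o2,d2=ray(c2,*p2);s=np.linalg.lstsq(np.stack([d1,-d2],1),o2-o1,rcond=None)[0]
    a=o1+s[0]*d1;b=o2+s[1]*d2;return (a+b)/2,np.linalg.norm(a-b)
def reds(c):
    p=c["pixels"].astype(int);m=((p[...,2]>110)&(p[...,1]<60)&(p[...,0]<70)).astype(np.uint8)
    n,l,st,ce=cv2.connectedComponentsWithStats(m);return [(st[i,4],ce[i].round(1)) for i in range(1,n) if st[i,4]>8]
def bedT(o,yaw):
    c,s=np.cos(np.pi/6),.5;B=np.array([[c,0,-s],[0,1,0],[s,0,c]])
    T=np.eye(4);T[:3,:3]=R.from_euler('z',yaw).as_matrix()@B;T[:3,3]=o;return T
E
python3 - <<'E'
from h import *
t=pickle.load(open("top0.pkl","rb"));s=pickle.load(open("scene0.pkl","rb"))
rt=reds(t);rs=reds(s);print(rt,rs)
print("pivL",tri(t,(259.2,270.7),s,(258,236.4)));print("pivR",tri(t,(349.8,272.5),s,(332.4,264.4)))
# expected pivot top height ~?
for u,v in[(252.3,310.5),(353.6,311.5)]: print("board front",plane(t,u,v,.01).round(4))
p=t["pixels"].astype(int);W=world(t)
reg=np.zeros((480,640),bool);reg[262:375,120:155]=1
m=reg&(p.min(2)>95)
print(p[280,128:150].tolist()); print(p[280,160].tolist())
cv2.imwrite("pics/m.png",cv2.resize((m[255:385,100:210]*255).astype(np.uint8),None,fx=4,fy=4,interpolation=0))
E
```

```text
[(np.int32(22), array([228.3, 275.9])), (np.int32(21), array([379.7, 279.3])), (np.int32(92), array([467.7, 319.6]))] [(np.int32(69), array([234.1, 224.7])), (np.int32(74), array([356.9, 271.9])), (np.int32(9), array([421.4, 298.1])), (np.int32(419), array([451.6, 430.5]))]
pivL (array([0.53205325, 0.0276003 , 0.12070763]), np.float64(0.0017644878931888774))
pivR (array([ 0.53167756, -0.14838192,  0.12124555]), np.float64(0.0018350397021231542))
board front [0.4486 0.0489 0.01  ]
board front [ 0.4501 -0.1684  0.01  ]
[[122, 128, 139], [123, 129, 139], [122, 128, 138], [120, 127, 137], [122, 128, 137], [124, 130, 140], [124, 130, 140], [125, 131, 141], [111, 117, 125], [68, 71, 76], [56, 62, 67], [64, 76, 84], [75, 89, 100], [88, 106, 118], [87, 105, 117], [84, 102, 114], [83, 101, 113], [84, 102, 114], [87, 105, 116], [87, 105, 116], [86, 103, 115], [85, 103, 114]]
[79, 97, 109]
```

View pics/m.png

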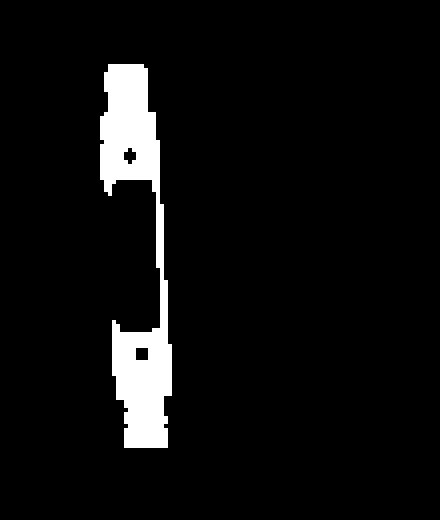

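Run:
```python
from h import *
t=pickle.load(open("top0.pkl","rb"));s=pickle.load(open("scene0.pkl","rb"))
print("knL",tri(t,(228.3,275.9),s,(234.1,224.7)),"knR",tri(t,(379.7,279.3),s,(356.9,271.9)))
f=lambda a,b:plane(t,a/4+100-.5,b/4+255-.5,.017)
for q in [(f(126,64),f(146,448)),(f(130,157),f(142,354))]:
    a,b=q; d=a-b; print(a.round(4),b.round(4),"mid",((a+b)/2).round(4),"len",np.linalg.norm(d),"yaw",np.arctan2(-d[0],d[1]),np.degrees(np.arctan2(d[1],d[0])))
p=t["pixels"].astype(int);W=world(t);m=np.zeros((480,640),bool);m[295:345,122:145]=1
m&=p.max(2)<70;m&=(W[...,2]>.03)
print(m.sum(),np.median(W[m],0),W[m].mean(0))
# scene crop of bar
sc=s["pixels"][230:300,80:200];cv2.imwrite("pics/sb.png",cv2.resize(sc,None,fx=6,fy=6,interpolation=2))
```

```text
knL (array([0.52204688, 0.08432074, 0.13262988]), np.float64(0.005183666674911564)) knR (array([ 0.51944081, -0.20504702,  0.13264249]), np.float64(0.002092609912488153))
[0.5293 0.308  0.017 ] [0.3279 0.2895 0.017 ] mid [0.4286 0.2988 0.017 ] len 0.20232921223717468 yaw -1.4791709633772396 5.249746620184118
[0.4801 0.3039 0.017 ] [0.3767 0.2935 0.017 ] mid [0.4284 0.2987 0.017 ] len 0.10387240553167511 yaw -1.4703952944510568 5.75255541205849
297 [0.42915974 0.29423506 0.04590814] [0.43023253 0.28957359 0.06268988]
```

View pics/sb.png

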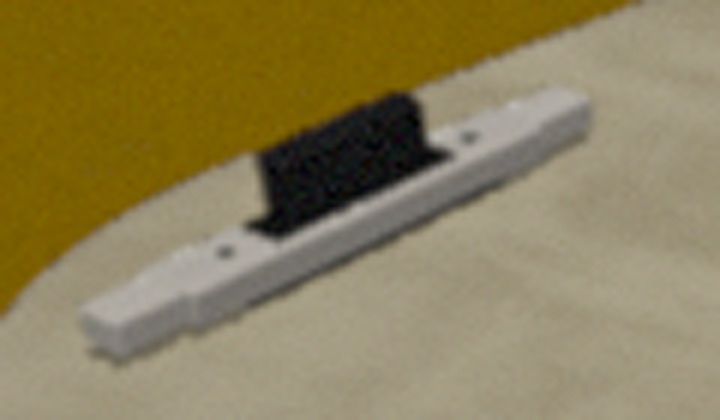

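```bash
cat >> h.py <<'E'
def down(ang):  # tool y at world angle ang(deg), tool z down
    y=np.array([np.cos(np.radians(ang)),np.sin(np.radians(ang)),0]);z=np.array([0,0,-1.]);return np.stack([np.cross(y,z),y,z],1)
def plan(*tg):
    o=get_obs();p=o["tool_pos"];Rm=rot(o["orientation"])
    for P,M in tg:
        d=Rm.T@(np.array(P)-p)/.04; r=np.degrees(R.from_matrix(Rm.T@M).as_rotvec())/6
        print(" ".join("%.2f"%x for x in [*d,*r]))
    return p,Rm
E
python3 - <<'E'
from h import *
plan(([.4285,.2988,.13],down(95.5)),([.4285,.2988,.06],down(95.5)))
t=pickle.load(open("top0.pkl","rb"));W=world(t)
s=pickle.load(open("scene0.pkl","rb"));Ws=world(s)
# magnifier heights
def st(Q,lo,hi,n):
    m=np.all((Q>lo)&(Q<hi),-1);q=Q[m];print(n,len(q),q.min(0).round(3) if len(q) else'',q.max(0).round(3) if len(q) else '')
for Q,n in((W,'top'),(Ws,'scene')):
    st(Q,[.27,-.2,.03],[.4,-.05,.4],'post'+n);st(Q,[.27,-.2,.1],[.4,-.05,.4],'post hi'+n);st(Q,[.385,-.25,.1],[.44,-.17,.4],'arm'+n);st(Q,[.43,-.5,.1],[.62,-.22,.4],'lens'+n)
for u,v in [(226,283),(228,290),(226,307),(240,305),(225,315),(238,303),(248,305)]: print((u,v),Ws[v,u].round(3))
E
```

```text
-6.66 -4.38 2.30 -0.01 -0.00 -4.99
-6.66 -4.38 4.05 -0.01 -0.00 -4.99
posttop 511 [ 0.321 -0.2    0.03 ] [ 0.4   -0.092  0.176]
post hitop 472 [ 0.322 -0.2    0.105] [ 0.4   -0.092  0.176]
armtop 270 [ 0.386 -0.25   0.125] [ 0.44  -0.173  0.14 ]
lenstop 2067 [ 0.43  -0.374  0.123] [ 0.555 -0.224  0.143]
postscene 1647 [ 0.319 -0.2    0.03 ] [ 0.4   -0.099  0.171]
post hiscene 1224 [ 0.321 -0.2    0.1  ] [ 0.4   -0.099  0.171]
armscene 518 [ 0.385 -0.25   0.123] [ 0.44  -0.171  0.138]
lensscene 2833 [ 0.43  -0.374  0.117] [ 0.555 -0.225  0.139]
(226, 283) [ 0.329 -0.119  0.17 ]
(228, 290) [ 0.331 -0.119  0.157]
(226, 307) [ 0.324 -0.12   0.134]
(240, 305) [ 0.34  -0.13   0.133]
(225, 315) [ 0.324 -0.116  0.119]
(238, 303) [ 0.339 -0.128  0.136]
(248, 305) [ 0.347 -0.14   0.133]
```

Run:
```python
from h import *
plan(([.4136,.2974,.13],down(95.5)))
```

```text
-6.33 -4.57 2.30 -0.01 -0.00 -4.99
```

step_arm(increments="-1 -0.7 0 0 0 -1 1; -2 -1.45 0 0 0 -2 1; -3 -2.2 0.3 0 0 -3 1; -4 -2.9 0.8 0 0 -4 1; -5 -3.6 1.5 0 0 -5 1; -6 -4.3 2.1 0 0 -5 1; -6.33 -4.57 2.3 0 0 -5 1; -6.33 -4.57 2.3 0 0 -5 1; -6.33 -4.57 2.3 0 0 -5 1", squeeze=40)

```text
clock: 1.05
tool_pos: [0.4133, 0.2971, 0.13]
orientation: [-0.001, -0.048, 0.999, -0.001]
wrist_force: [-0.2, 0.0, 0.7]
finger_gap: 0.997
```

Run:
```python
from h import *
o=get_obs();print(o["clock"],o["tool_pos"],o["wrist_force"],o["joint_positions"].round(2))
plan(([.4136,.2974,.07],down(95.5)),([.4136,.2974,.0235],down(95.5)))
c=read_camera("wrist");cv2.imwrite("pics/w1.png",c["pixels"]);pickle.dump((o,c),open("w1.pkl","wb"))
```

```text
1.05 [0.4133283  0.29708091 0.12998641] [-0.19070151  0.0182823   0.68768338] [-0.77  0.15  0.06  1.88 -0.01  1.11  0.96]
-0.01 0.01 1.50 -0.01 -0.01 -0.00
-0.01 0.01 2.66 -0.01 -0.01 -0.00
```

View pics/w1.png

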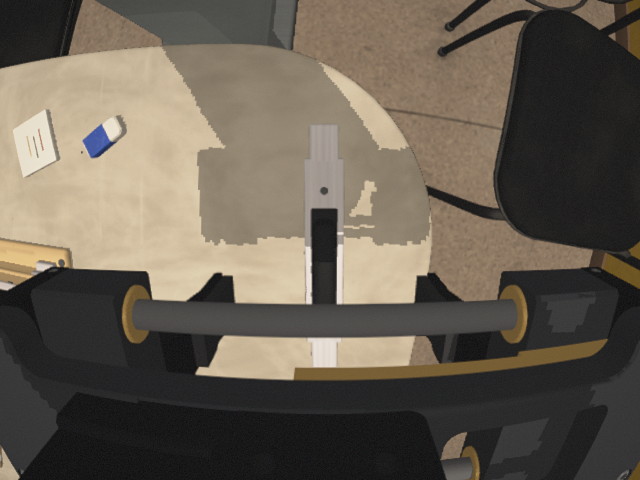

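The bar runs straight up the view at column 324, between the fingers (225 and 425), so it is well centred and parallel to the jaws. I'll go down and grip.

step_arm(increments="0 0 0.6 0 0 0 0.7; 0 0 1.2 0 0 0 0.6; 0 0 1.8 0 0 0 0.5; 0 0 2.3 0 0 0 0.5; 0 0 2.66 0 0 0 0.5; 0 0 2.66 0 0 0 0.5; 0 0 2.66 0 0 0 0.1; 0 0 2.66 0 0 0 0; 0 0 2.66 0 0 0 0; 0 0 2.66 0 0 0 0", squeeze=45)

```text
clock: 2.1
tool_pos: [0.4133, 0.2985, 0.0247]
orientation: [0.0, -0.049, 0.999, 0.0]
wrist_force: [0.6, -3.0, 2.7]
finger_gap: 0.222
```

step_arm(increments="0 0 -0.02 0 0 0 0; 0 0 -0.02 0 0 0 0; 0 0 -0.02 0 0 0 0")

```text
clock: 2.4
tool_pos: [0.4132, 0.2985, 0.0254]
orientation: [0.0, -0.049, 0.999, 0.0]
wrist_force: [0.8, -0.1, -2.9]
finger_gap: 0.18
```

Run:
```python
from h import *
print(get_obs())
```

```text
{'clock': 2.4, 'joint_positions': array([-0.76315265,  0.28991222,  0.05385599,  1.96931538, -0.02005446,
        0.88256028,  0.96941639]), 'dq': array([-6.52278576e-05,  3.09256112e-03, -4.35182418e-05,  7.55993197e-04,
        8.86593806e-04, -1.36325213e-03, -3.02486456e-04]), 'effort': array([ 2.45286914e-02, -5.25168765e+01,  1.41449790e+00, -3.19620681e+01,
        2.52975163e-02,  4.99278994e-02, -1.03967272e-03]), 'tool_pos': array([0.41317719, 0.29847098, 0.02542669]), 'orientation': array([ 8.76817140e-05, -4.86935554e-02,  9.98813753e-01,  1.31953992e-04]), 'wrist_force': array([ 0.84248824, -0.11409514, -2.91225172]), 'wrist_torque': array([0.09572458, 0.05168922, 0.00308901]), 'finger_gap': 0.18031802692634277}
```

step_arm(increments="0 0 -0.5 0 0 0 0; 0 0 -1.2 0 0 0 0; 0 0 -2 0 0 0 0; 0 0 -3 0 0 0 0; 0 0 -4 0 0 0 0; 0 0 -5 0 0 0 0; 0 0 -5 0 0 0 0")

```text
clock: 3.1
tool_pos: [0.415, 0.3, 0.2309]
orientation: [0.003, -0.049, 0.999, 0.003]
wrist_force: [0.6, 0.5, -2.3]
finger_gap: 0.183
```

```bash
cat >> h.py <<'E'
BED=bedT([.5245,-.0604,.058],0.0)
def bp(x,y,z): return (BED@np.array([x,y,z,1]))[:3]
PL=BED[:3,:3]@np.stack([[0,1,0],[1,0,0],[0,0,-1]],1).astype(float)
E
python3 - <<'E'
from h import *
o=get_obs();print(o["tool_pos"],o["wrist_force"],o["wrist_torque"],o["finger_gap"]);print(np.linalg.det(PL))
plan((bp(0,.0153,.0534+.08)+[0,0,.05],PL),(bp(0,.0153,.0534+.08),PL))
E
```

```text
[0.41502309 0.30001334 0.23091416] [ 0.60767326  0.49822378 -2.26017214] [ 0.05078419  0.04421908 -0.0114563 ] 0.18319238020255388
1.0
-0.22 -8.69 0.14 -3.68 -4.15 15.52
-0.22 -8.70 1.39 -3.68 -4.15 15.52
```

step_arm(increments="0 -0.4 -0.2 -0.2 -0.2 0.8 0; 0 -0.9 -0.4 -0.4 -0.5 1.7 0; 0 -1.4 -0.5 -0.6 -0.7 2.6 0; 0 -1.9 -0.5 -0.85 -0.95 3.55 0; 0 -2.4 -0.5 -1.05 -1.2 4.5 0; 0 -2.9 -0.5 -1.3 -1.45 5.4 0; 0 -3.4 -0.5 -1.5 -1.7 6.3 0; 0 -3.9 -0.5 -1.7 -1.9 7.2 0; 0 -4.4 -0.5 -1.9 -2.15 8.1 0; 0 -4.9 -0.5 -2.15 -2.4 9.05 0; 0 -5.4 -0.5 -2.35 -2.65 10 0; 0 -5.9 -0.5 -2.6 -2.9 10.9 0; 0 -6.4 -0.5 -2.8 -3.15 11.8 0; -0.1 -6.9 -0.4 -3 -3.4 12.7 0; -0.1 -7.4 -0.3 -3.2 -3.6 13.6 0; -0.1 -7.9 -0.2 -3.4 -3.85 14.4 0; -0.2 -8.4 0 -3.6 -4.05 15.1 0; -0.22 -8.7 0.14 -3.68 -4.15 15.52 0; -0.22 -8.7 0.14 -3.68 -4.15 15.52 0; -0.22 -8.7 0.14 -3.68 -4.15 15.52 0")

```text
clock: 5.1
tool_pos: [0.4574, -0.0449, 0.2232]
orientation: [0.183, 0.682, 0.684, 0.183]
wrist_force: [0.5, -0.0, -3.5]
finger_gap: 0.185
```

Run:
```python
from h import *
o=get_obs();print(o["tool_pos"],o["wrist_force"],o["finger_gap"],o["joint_positions"].round(2))
plan((bp(0,.0153,.0534+.08),PL))
for n in ["scene","top"]:
    c=read_camera(n);cv2.imwrite(f"pics/{n}2.png",c["pixels"]);pickle.dump(c,open(f"{n}2.pkl","wb"))
```

```text
[ 0.45744411 -0.04493835  0.22319834] [ 0.50548983 -0.02099218 -3.5324062 ] 0.18490598485028734 [-0.22 -0.46  0.16  2.3   0.14  0.78 -0.12]
-0.00 -0.61 1.08 -0.01 -0.01 0.02
```

View pics/scene2.png

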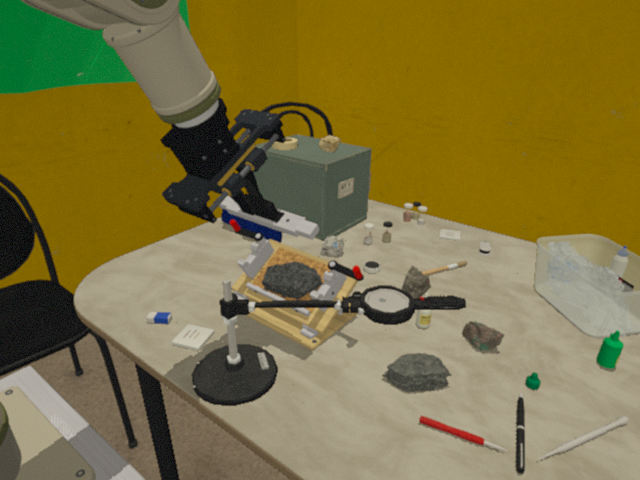

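View pics/top2.png

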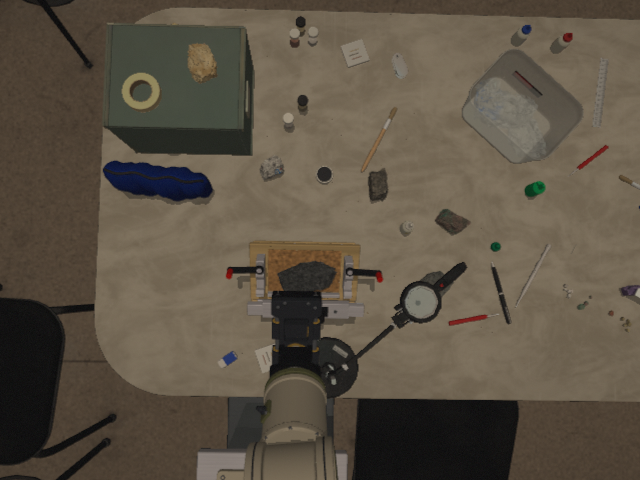

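```bash
cat >> h.py <<'E'
def proj(c,P):
    T=c["cam_to_world"];q=T[:3,:3].T@(np.array(P)-T[:3,3]);K=c["K"];return np.array([K[0,0]*q[0]/-q[2]+K[0,2],K[1,1]*-q[1]/-q[2]+K[1,2]])
E
python3 - <<'E'
from h import *
o=get_obs();p=o["tool_pos"];M=rot(o["orientation"])
for n,(x0,y0,x1,y1),f in (("top",(225,240,395,345),4.5),("scene",(210,190,370,320),4.5)):
    c=pickle.load(open(n+"2.pkl","rb"));im=cv2.resize(c["pixels"][y0:y1,x0:x1],None,fx=f,fy=f,interpolation=2)
    def dr(P,col):
        u,v=proj(c,P);cv2.circle(im,(int((u-x0+.5)*f),int((v-y0+.5)*f)),3,col,1)
    for s in(-1,1):
        for w in(-11,11):
            # bar: x-> tool y, y-> tool x , z-> -tool z
            for zz in (3,17): dr(p+M@np.array([-.0153+s*.102,w/1e3,.0254-zz/1e3]),(0,255,0))
    for P in [(.038,.088,.0515),(.038,-.088,.0515)]+[(sx*.019,sy,.045) for sx in(-1,1) for sy in(.08,.096,-.08,-.096)]+[(.038,.144,.0635),(.038,-.144,.0635)]: dr(bp(*P),(255,0,255))
    cv2.imwrite(f"pics/{n}2o.png",im)
E
```

```text
(no output)
```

View pics/top2o.png

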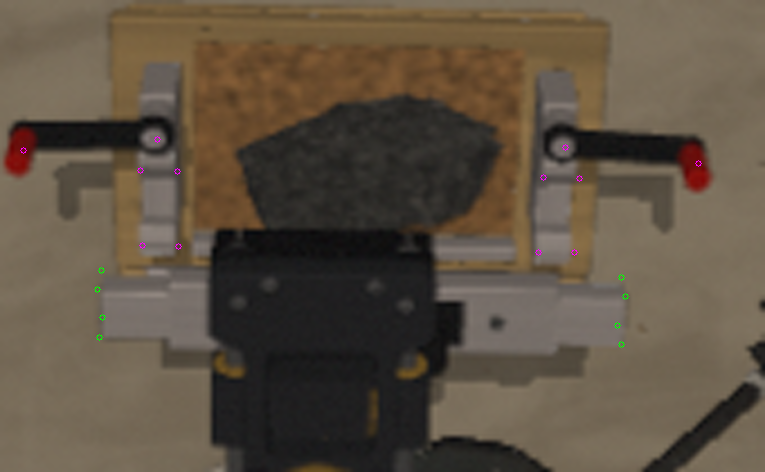

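View pics/scene2o.png

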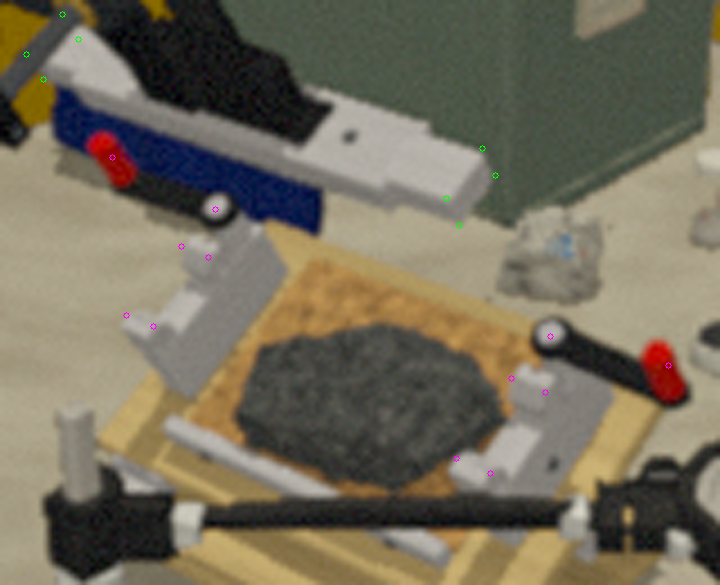

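Run:
```python
from h import *
plan((bp(0,.0166,.0534+.06),PL),(bp(0,.0166,.0534+.02),PL))
```

```text
0.02 -0.63 1.59 -0.00 -0.01 0.02
0.02 -0.63 2.59 -0.00 -0.01 0.02
```

step_arm(increments="0 -0.3 0.3 0 0 0 0; 0 -0.63 0.8 0 0 0 0; 0.02 -0.63 1.2 0 0 0.02 0; 0.02 -0.63 1.6 0 0 0.02 0; 0.02 -0.63 2 0 0 0.02 0; 0.02 -0.63 2.4 0 0 0.02 0; 0.02 -0.63 2.59 0 0 0.02 0; 0.02 -0.63 2.59 0 0 0.02 0; 0.02 -0.63 2.59 0 0 0.02 0")

```text
clock: 6.1
tool_pos: [0.4879, -0.0434, 0.1219]
orientation: [0.183, 0.683, 0.683, 0.183]
wrist_force: [-0.6, -0.0, -2.4]
finger_gap: 0.179
```

Run:
```python
from h import *
o=get_obs();p=o["tool_pos"];M=rot(o["orientation"]);print(p,o["wrist_force"],o["wrist_torque"],o["joint_positions"].round(2))
plan((bp(0,.0166,.0534),PL))
for n,(x0,y0,x1,y1),f in (("top",(225,240,395,345),4.5),("scene",(210,190,370,320),4.5)):
    c=read_camera(n);im=cv2.resize(c["pixels"][y0:y1,x0:x1],None,fx=f,fy=f,interpolation=2)
    cv2.imwrite(f"pics/{n}3.png",im)
```

```text
[ 0.48788968 -0.04343104  0.12193107] [-0.57639332 -0.00675491 -2.3549666 ] [-0.01128569  0.99028023  0.01561149] [-0.24 -0.24  0.21  2.38  0.13  0.48 -0.11]
-0.01 -0.01 0.51 0.00 -0.01 0.01
```

View pics/top3.png

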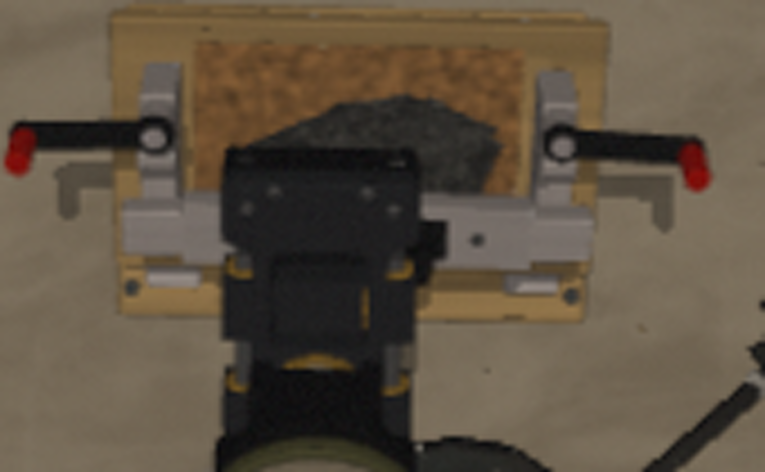

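View pics/scene3.png

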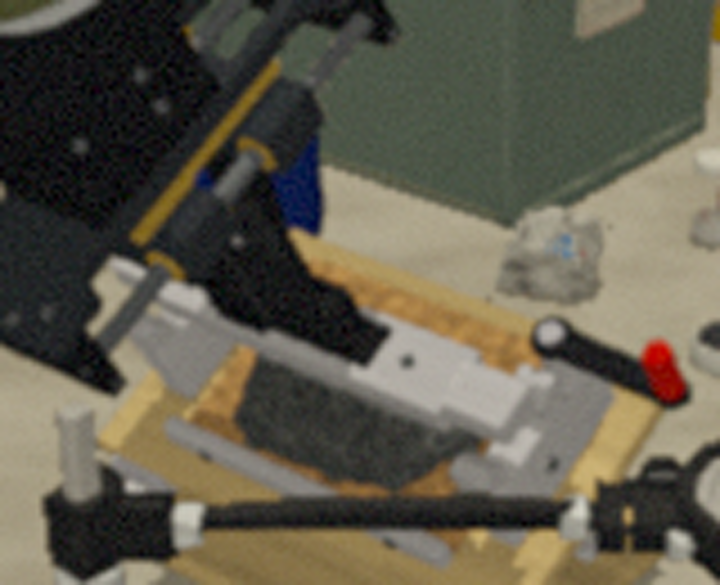

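step_arm(increments="-0.03 0 0.15 0 0 0 0; -0.03 0 0.3 0 0 0 0; -0.03 0 0.4 0 0 0 0; -0.03 0 0.48 0 0 0 0; -0.03 0 0.53 0 0 0 0; -0.03 0 0.53 0 0 0 0; -0.03 0 0.53 0 0 0 0")

```text
clock: 6.9
tool_pos: [0.4987, -0.0448, 0.104]
orientation: [0.183, 0.683, 0.683, 0.184]
wrist_force: [0.7, -0.2, -2.7]
finger_gap: 0.18
```

```bash
cat > snap.py <<'E'
from h import *
import sys
k=sys.argv[1]
o=get_obs();p=o["tool_pos"];print(o["clock"],p,o["wrist_force"],o["wrist_torque"],o["finger_gap"],o["joint_positions"].round(2))
q=np.linalg.inv(BED)@np.append(p,1);print("tcp bed",q[:3].round(4))
for n,(x0,y0,x1,y1),f in (("top",(225,240,395,345),4.5),("scene",(210,190,370,320),4.5)):
    c=read_camera(n);pickle.dump(c,open(f"{n}{k}.pkl","wb"));im=cv2.resize(c["pixels"][y0:y1,x0:x1],None,fx=f,fy=f,interpolation=2)
    cv2.imwrite(f"pics/{n}{k}.png",im)
E
python3 snap.py 4
```

```text
6.9 [ 0.49865578 -0.04477899  0.10395701] [ 0.69134936 -0.20324078 -2.68182085] [-0.02739916  0.98900234  0.0095736 ] 0.17984666060034496 [-0.25 -0.18  0.23  2.38  0.11  0.41 -0.1 ]
tcp bed [0.0006 0.0156 0.0527]
```

View pics/top4.png

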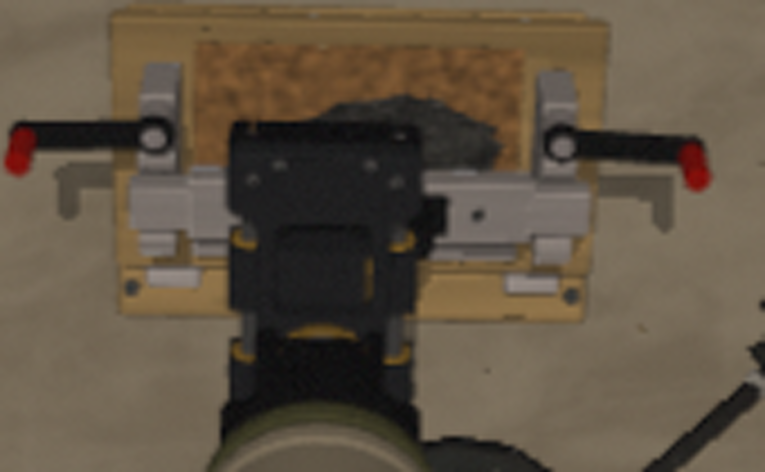

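View pics/scene4.png

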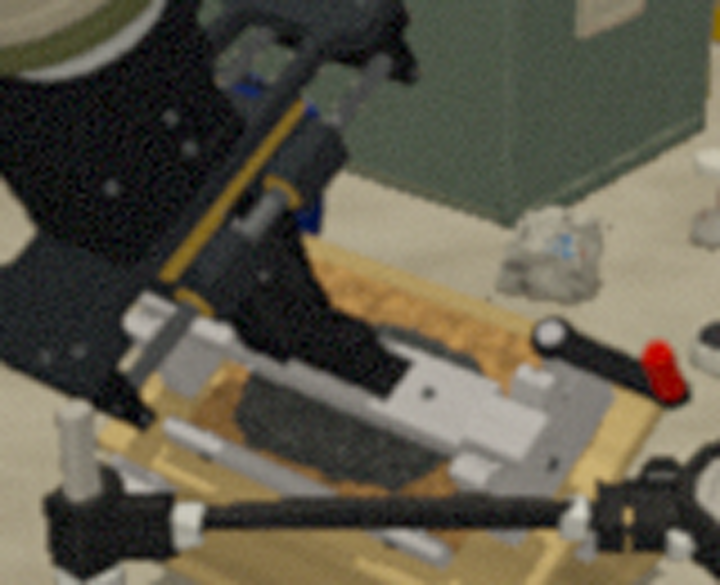

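step_arm(increments="0 0 0.04 0 0 0 0; 0 0 0.08 0 0 0 0; 0 0 0.08 0 0 0 0")

```text
clock: 7.3
tool_pos: [0.4999, -0.0448, 0.1026]
orientation: [0.183, 0.683, 0.683, 0.184]
wrist_force: [-35.0, 0.7, 37.1]
finger_gap: 0.179
```

```bash
python3 -c "
from h import *
o=get_obs();print(o['tool_pos'],o['wrist_force'],o['wrist_torque'],(np.linalg.inv(BED)@np.append(o['tool_pos'],1))[:3])"
```

```text
[ 0.49994334 -0.04479407  0.10260703] [-34.96277558   0.71402915  37.14122493] [0.08935979 3.65244077 0.14029346] [0.00103682 0.01560593 0.05090915]
```

step_arm(increments="0 0 -0.03 0 0 0 0; 0 0 -0.04 0 0 0 0; 0 0 -0.04 0 0 0 0.3; 0 0 -0.04 0 0 0 0.45; 0 0 -0.04 0 0 0 0.45; 0 0 -0.04 0 0 0 0.45; 0 0 -0.5 0 0 0 0.45; 0 0 -1.2 0 0 0 0.45; 0 0 -2 0 0 0 0.45; 0 0 -2.8 0 0 0 0.45; 0 0 -3.5 0 0 0 0.45; 0 0 -3.5 0 0 0 0.45")

```text
clock: 8.5
tool_pos: [0.4336, -0.0455, 0.2203]
orientation: [0.184, 0.682, 0.683, 0.185]
wrist_force: [-0.2, -0.4, -0.2]
finger_gap: 0.449
```

```bash
python3 snap.py 5
```

```text
8.5 [ 0.43363361 -0.0454515   0.22027081] [-0.22197684 -0.36935713 -0.2064923 ] [-0.07447164  0.63045443  0.03671726] 0.4489984770397801 [ 0.11 -0.5  -0.08  2.33 -0.08  0.78  0.07]
tcp bed [0.0024 0.0149 0.186 ]
```

View pics/top5.png

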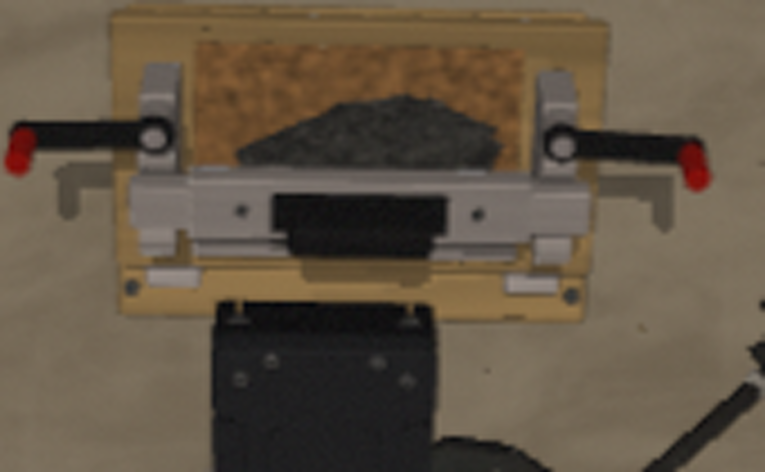

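View pics/scene5.png

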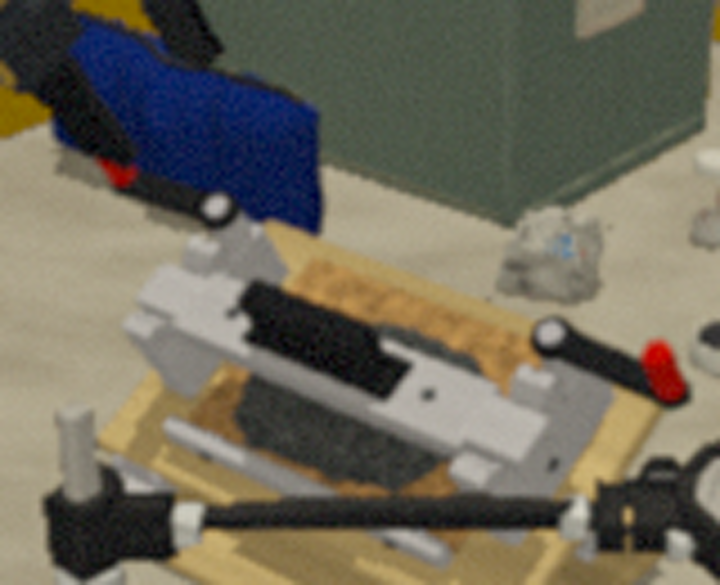

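```bash
cat > ov.py <<'E'
from h import *
import sys
k=sys.argv[1]
for n,(x0,y0,x1,y1),f in (("top",(240,265,370,310),6),("scene",(230,220,350,310),6)):
    c=pickle.load(open(f"{n}{k}.pkl","rb"));im=cv2.resize(c["pixels"][y0:y1,x0:x1],None,fx=f,fy=f,interpolation=2)
    def dr(P,col):
        u,v=proj(c,P);cv2.circle(im,(int((u-x0+.5)*f),int((v-y0+.5)*f)),3,col,1)
    for s in(-1,1):
        for w in(-11,11): dr(bp(w/1e3,s*.102,.045),(0,255,0))
        for w in(-15,15): dr(bp(w/1e3,s*.076,.045),(0,255,255))
        for w in(-19,19):
          for y in(.08,.096): dr(bp(w/1e3,s*y,.045),(255,0,255))
    cv2.imwrite(f"pics/{n}{k}o.png",im)
E
python3 ov.py 5
```

```text
(no output)
```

View pics/top5o.png

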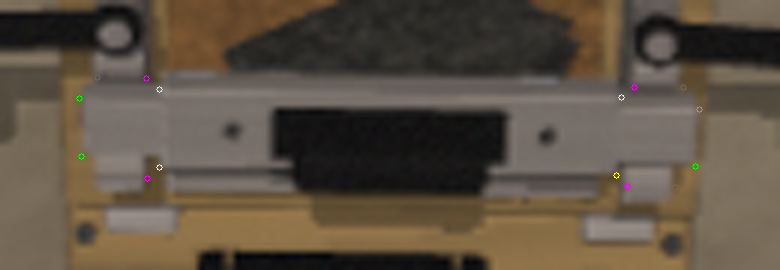

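View pics/scene5o.png

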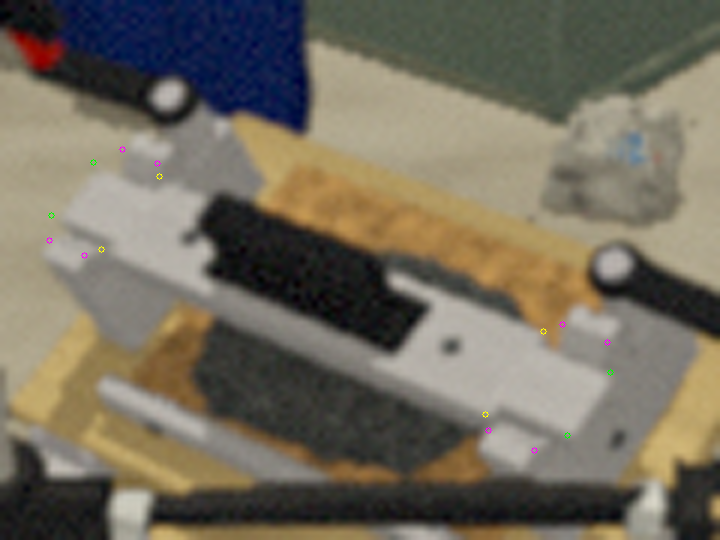

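```bash
cat >> h.py <<'E'
def lt(side,th,off,dz=0):
    s,c=np.sin(th),np.cos(th);P=bp(.038-.056*s,side*(.088+.056*c),.0607)
    return P+np.array([off*.7071,side*off*.7071,dz])
E
python3 - <<'E'
from h import *
T0=lt(1,0,.04,.07);print(T0)
plan((T0,down(45)),(T0,down(-135)))
print(lt(1,0,.04),lt(1,1.5,.021))
E
```

```text
[0.55534297 0.111884   0.19956774]
4.05 2.35 1.96 4.77 1.99 -7.39
4.05 2.35 1.96 2.46 -5.89 21.79
[0.55534297 0.111884   0.12956774] [0.49353213 0.04641038 0.10163788]
```

step_arm(increments="0.4 0.3 0 0.5 0.2 -0.8 0; 0.8 0.5 0 1.1 0.4 -1.6 0; 1.2 0.7 0.2 1.6 0.7 -2.4 0; 1.6 0.95 0.4 2.1 0.9 -3.2 0; 2 1.2 0.6 2.7 1.1 -4.1 0; 2.5 1.4 0.9 3.2 1.3 -4.9 0; 3 1.7 1.2 3.7 1.5 -5.7 0; 3.5 2 1.5 4.2 1.8 -6.5 0; 4.05 2.35 1.96 4.77 1.99 -7.39 0; 4.05 2.35 1.96 4.77 1.99 -7.39 0; 4.05 2.35 1.96 4.77 1.99 -7.39 0")

```text
clock: 9.7
tool_pos: [0.5553, 0.1129, 0.1971]
orientation: [-0.0, 0.382, 0.924, -0.002]
wrist_force: [0.3, -0.7, -0.1]
finger_gap: 0.009
```

Run:
```python
from h import *
print(get_obs()["joint_positions"].round(2))
c=read_camera("scene");cv2.imwrite("pics/s6.png",cv2.resize(c["pixels"][120:320,170:400],None,fx=3,fy=3,interpolation=2))
D=down(45)
plan((lt(1,0,.04),D),(lt(1,0,.03),D),*[(lt(1,t,.021),D) for t in np.arange(0,1.51,.15)])
```

```text
[-0.14  0.23 -0.17  1.65  0.04  1.27  0.47]
-0.00 0.00 1.72 -0.02 0.02 -0.00
-0.00 -0.25 1.72 -0.02 0.02 -0.00
-0.00 -0.47 1.72 -0.02 0.02 -0.00
0.11 -0.61 1.83 -0.02 0.02 -0.00
0.21 -0.77 1.93 -0.02 0.02 -0.00
0.27 -0.94 2.03 -0.02 0.02 -0.00
0.31 -1.13 2.12 -0.02 0.02 -0.00
0.32 -1.32 2.20 -0.02 0.02 -0.00
0.29 -1.52 2.27 -0.02 0.02 -0.00
0.24 -1.71 2.33 -0.02 0.02 -0.00
0.17 -1.90 2.38 -0.02 0.02 -0.00
0.06 -2.08 2.41 -0.02 0.02 -0.00
-0.07 -2.25 2.42 -0.02 0.02 -0.00
```

View pics/s6.png

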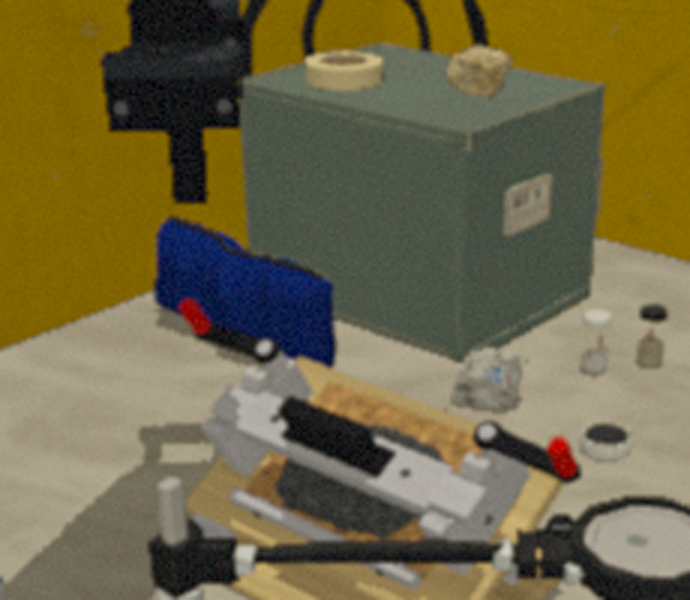

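step_arm(increments="0 0 0.6 0 0 0 0; 0 0 1.2 0 0 0 0; 0 0 1.72 0 0 0 0; 0 0 1.72 0 0 0 0; 0 -0.25 1.72 0 0 0 0; 0 -0.47 1.72 0 0 0 0; 0.11 -0.61 1.83 0 0 0 0; 0.21 -0.77 1.93 0 0 0 0; 0.27 -0.94 2.03 0 0 0 0; 0.31 -1.13 2.12 0 0 0 0; 0.32 -1.32 2.2 0 0 0 0; 0.29 -1.52 2.27 0 0 0 0; 0.24 -1.71 2.33 0 0 0 0; 0.17 -1.9 2.38 0 0 0 0; 0.06 -2.08 2.41 0 0 0 0; -0.05 -2.22 2.42 0 0 0 0; -0.05 -2.22 2.42 0 0 0 0")

```text
clock: 11.45
tool_pos: [0.4934, 0.0462, 0.1016]
orientation: [0.0, 0.384, 0.924, -0.002]
wrist_force: [-2.3, -0.7, 1.6]
finger_gap: 0.007
```

```bash
python3 snap.py 7
```

```text
11.45 [0.4933802  0.04624884 0.10163654] [-2.2752935  -0.66184055  1.6281989 ] [-0.14433166  0.37296543  0.02563219] 0.007167757844806841 [-0.06  0.17 -0.14  1.93  0.03  1.05  0.57]
tcp bed [-0.0051  0.1066  0.0534]
```

View pics/top7.png

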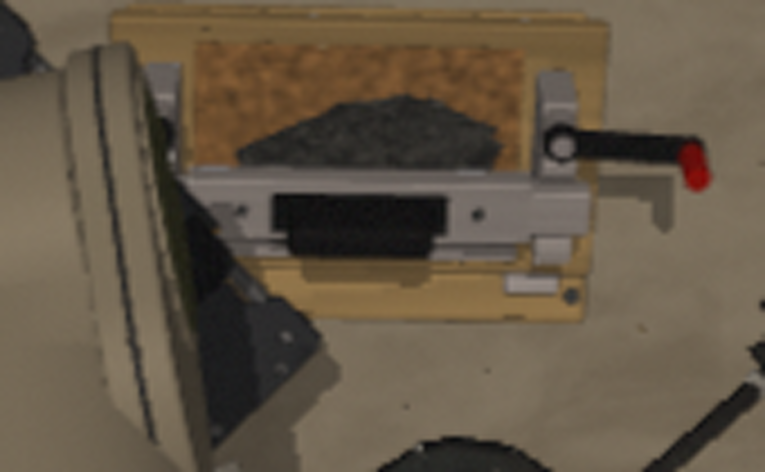

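View pics/scene7.png

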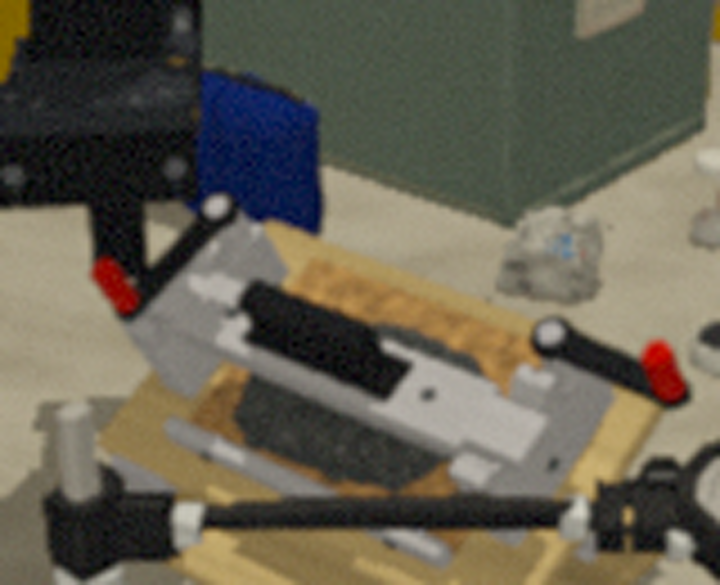

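```bash
cat > ang.py <<'E'
from h import *
import sys
def th(n,k):
    c=pickle.load(open(f"{n}{k}.pkl","rb"));Z=BED[:3,2]
    for a,p in reds(c):
        o,d=ray(c,*p);P0=bp(0,0,.0635);P=o+d*(Z@(P0-o))/(Z@d);q=(np.linalg.inv(BED)@np.append(P,1))[:3]
        if abs(q[0])<.08 and abs(q[1])<.17:
            s=np.sign(q[1]);x,y=.038-q[0],s*q[1]-.088
            print(n,k,p,"bed",q.round(4),"r",round(np.hypot(x,y),4),"th",round(np.arctan2(x,y),3))
for k in sys.argv[1:]:
    for n in("scene","top"): th(n,k)
E
python3 ang.py 0 7
```

```text
scene 0 [234.1 224.7] bed [0.0373 0.1443 0.0635] r 0.0563 th 0.012
scene 0 [356.9 271.9] bed [ 0.0353 -0.1435  0.0635] r 0.0556 th 0.05
top 0 [228.3 275.9] bed [0.0317 0.147  0.0635] r 0.0593 th 0.107
top 0 [379.7 279.3] bed [ 0.0302 -0.1445  0.0635] r 0.0571 th 0.138
scene 7 [234.9 252.9] bed [-0.0163  0.0942  0.0635] r 0.0547 th 1.457
scene 7 [356.9 272. ] bed [ 0.0351 -0.1436  0.0635] r 0.0557 th 0.052
top 7 [379.7 279.2] bed [ 0.0304 -0.1445  0.0635] r 0.057 th 0.134
```

step_arm(increments="-0.04 -0.04 0 0 0 0 0; -0.08 -0.08 0 0 0 0 0; -0.1 -0.1 0 0 0 0 0; -0.1 -0.1 0 0 0 0 0")

```text
clock: 11.95
tool_pos: [0.4935, 0.0415, 0.1017]
orientation: [0.0, 0.383, 0.924, -0.002]
wrist_force: [-2.9, 1.3, 0.2]
finger_gap: 0.006
```

```bash
python3 snap.py 8; python3 ang.py 8
```

```text
11.95 [0.49351866 0.04149514 0.10169841] [-2.86342252  1.2783186   0.20959367] [0.18995711 0.67322976 0.04922181] 0.005942296288627559 [-0.05  0.16 -0.14  1.94  0.03  1.05  0.58]
tcp bed [-0.005   0.1019  0.0533]
scene 8 [237.3 254. ] bed [-0.0165  0.0877  0.0635] r 0.0545 th 1.577
scene 8 [357.  272.1] bed [ 0.035  -0.1438  0.0635] r 0.0559 th 0.054
top 8 [379.8 279.3] bed [ 0.0302 -0.1447  0.0635] r 0.0573 th 0.137
```

step_arm(increments="0 0.4 0 0 0 0 0; 0 0.8 -0.3 0 0 0 0; 0 0.8 -1 0 0 0 0; 0 0.8 -2 0 0 0 0; 0 0.8 -3 0 0 0 0; 0 0.8 -3 0 0 0 0")

```text
clock: 12.65
tool_pos: [0.5196, 0.0649, 0.2277]
orientation: [0.005, 0.383, 0.924, 0.001]
wrist_force: [0.6, 0.2, -0.3]
finger_gap: 0.007
```

Run:
```python
from h import *
print(get_obs()["tool_pos"])
plan((lt(-1,0,.04,.07),down(-45)))
```

```text
[0.51964612 0.06491739 0.22767698]
-5.89 -4.63 0.73 0.10 0.02 14.99
```

step_arm(increments="-0.4 -0.3 0 0 0 1 0; -0.8 -0.6 0 0 0 2 0; -1.2 -0.9 0 0 0 3 0; -1.6 -1.2 0 0 0 4 0; -2 -1.6 0 0 0 5 0; -2.4 -1.9 0 0 0 6 0; -2.8 -2.2 0 0 0 7 0; -3.2 -2.5 0 0 0 8 0; -3.6 -2.8 0 0 0 9 0; -4 -3.1 0 0 0 10 0; -4.4 -3.4 0 0 0 11 0; -4.8 -3.8 0.1 0 0 12 0; -5.2 -4.1 0.2 0 0 13 0; -5.6 -4.4 0.4 0.1 0 14 0; -5.89 -4.63 0.6 0.1 0 15 0; -5.89 -4.63 0.73 0.1 0 15 0; -5.89 -4.63 0.73 0.1 0 15 0")

```text
clock: 14.35
tool_pos: [0.555, -0.2323, 0.1983]
orientation: [0.001, 0.924, 0.384, -0.001]
wrist_force: [-0.1, 0.1, 0.8]
finger_gap: 0.006
```

```bash
python3 - <<'E'
from h import *
print(get_obs()["joint_positions"].round(2))
for n in("scene","top"):
    c=read_camera(n);pickle.dump(c,open(n+"9.pkl","wb"));cv2.imwrite(f"pics/{n}9.png",c["pixels"])
D=down(-45)
plan((lt(-1,0,.04),D),(lt(-1,0,.03),D),*[(lt(-1,t,.021),D) for t in np.arange(0,1.51,.15)])
E
python3 ang.py 9
```

```text
[ 0.16  0.29  0.19  1.57 -0.06  1.28 -0.42]
-0.02 0.01 1.75 0.01 0.01 0.03
-0.02 -0.24 1.75 0.01 0.01 0.03
-0.02 -0.46 1.75 0.01 0.01 0.03
-0.14 -0.60 1.85 0.01 0.01 0.03
-0.23 -0.76 1.95 0.01 0.01 0.03
-0.29 -0.93 2.05 0.01 0.01 0.03
-0.33 -1.12 2.14 0.01 0.01 0.03
-0.34 -1.31 2.22 0.01 0.01 0.03
-0.31 -1.51 2.30 0.01 0.01 0.03
-0.26 -1.70 2.35 0.01 0.01 0.03
-0.18 -1.89 2.40 0.01 0.01 0.03
-0.08 -2.07 2.43 0.01 0.01 0.03
0.05 -2.24 2.44 0.01 0.01 0.03
scene 9 [230.  247.7] bed [-0.0106  0.1127  0.0635] r 0.0545 th 1.1
scene 9 [356.9 272.1] bed [ 0.0349 -0.1437  0.0635] r 0.0558 th 0.055
top 9 [244.5 297.5] bed [-0.0161  0.1173  0.0635] r 0.0616 th 1.075
```

View pics/scene9.png

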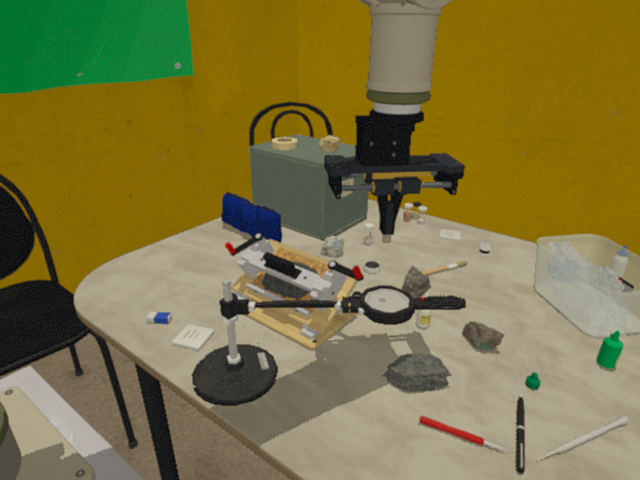

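step_arm(increments="0 0 0.6 0 0 0 0; 0 0 1.2 0 0 0 0; 0 0 1.65 0 0 0 0; 0 0 1.65 0 0 0 0; 0 -0.24 1.65 0 0 0 0; 0 -0.46 1.65 0 0 0 0; -0.14 -0.6 1.75 0 0 0 0; -0.23 -0.78 1.85 0 0 0 0; -0.29 -0.96 1.95 0 0 0 0; -0.33 -1.15 2.04 0 0 0 0; -0.34 -1.35 2.12 0 0 0 0; -0.31 -1.55 2.2 0 0 0 0; -0.26 -1.74 2.25 0 0 0 0; -0.18 -1.93 2.3 0 0 0 0; -0.08 -2.11 2.33 0 0 0 0; 0.05 -2.26 2.34 0 0 0 0; 0.13 -2.32 2.34 0 0 0 0; 0.13 -2.32 2.34 0 0 0 0")

```text
clock: 16.25
tool_pos: [0.4937, -0.1617, 0.1059]
orientation: [0.001, 0.923, 0.384, -0.0]
wrist_force: [-0.4, 0.3, 1.4]
finger_gap: 0.006
```

```bash
python3 snap.py 10; python3 ang.py 10
```

```text
16.25 [ 0.49366921 -0.16173247  0.10587714] [-0.38459127  0.33420317  1.44889925] [ 0.00534456  0.17118349 -0.00864395] 0.005853001795601701 [ 0.1   0.2   0.15  1.89 -0.03  1.06 -0.53]
tcp bed [-0.0028 -0.1013  0.0569]
scene 10 [229.9 247.7] bed [-0.0106  0.1129  0.0635] r 0.0546 th 1.098
scene 10 [316.1 287.8] bed [-0.0171 -0.0966  0.0635] r 0.0557 th 1.416
top 10 [244.4 297.8] bed [-0.0168  0.1175  0.0635] r 0.0623 th 1.077
```

View pics/scene10.png

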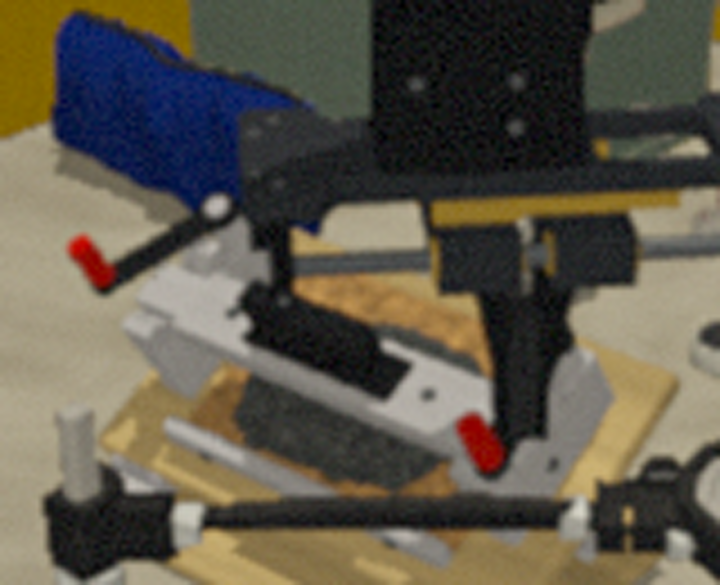

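step_arm(increments="0.05 -0.05 0 0 0 0 0; 0.1 -0.1 0 0 0 0 0; 0.14 -0.14 0 0 0 0 0; 0.14 -0.14 0 0 0 0 0")

```text
clock: 16.75
tool_pos: [0.4935, -0.1544, 0.1058]
orientation: [0.001, 0.923, 0.384, -0.0]
wrist_force: [-1.8, -0.7, 1.8]
finger_gap: 0.005
```

```bash
python3 snap.py 11; python3 ang.py 11
```

```text
16.75 [ 0.49345478 -0.15440851  0.10581442] [-1.83649311 -0.66177402  1.79861126] [-0.30729384  0.62653521  0.07860842] 0.005233037263940079 [ 0.09  0.19  0.14  1.89 -0.03  1.06 -0.54]
tcp bed [-0.003  -0.094   0.0569]
scene 11 [229.9 247.7] bed [-0.0106  0.1129  0.0635] r 0.0546 th 1.098
scene 11 [312.  286.5] bed [-0.0178 -0.0886  0.0635] r 0.0558 th 1.559
top 11 [244.4 297.8] bed [-0.0168  0.1175  0.0635] r 0.0623 th 1.077
```

step_arm(increments="0 0 -0.2 0 0 0 0; 0 0 -0.5 0 0 0 0; 0 0 -1 0 0 0 0; 0 0 -2 0 0 0 0; 0 0 -3 0 0 0 0; 0 0 -3 0 0 0 0")

```text
clock: 17.45
tool_pos: [0.4963, -0.1549, 0.2326]
orientation: [0.003, 0.923, 0.384, 0.004]
wrist_force: [1.2, -0.8, -0.3]
finger_gap: 0.001
```

```bash
python3 snap.py 12; python3 ang.py 12
python3 - <<'E'
from h import *
plan((lt(1,.9,.06,.09),down(45)))
E
```

```text
17.45 [ 0.4962768  -0.15493742  0.23257178] [ 1.1920827  -0.75486577 -0.25413026] [-0.07241658  0.13447613  0.00457061] 0.0007939996875271592 [ 0.08  0.08  0.15  1.74 -0.01  1.31 -0.56]
tcp bed [ 0.0628 -0.0945  0.1653]
scene 12 [229.9 247.6] bed [-0.0105  0.1131  0.0635] r 0.0546 th 1.093
scene 12 [312.1 286.7] bed [-0.018  -0.089   0.0635] r 0.056 th 1.553
top 12 [244.4 297.8] bed [-0.0168  0.1175  0.0635] r 0.0623 th 1.077
5.25 -3.91 0.74 0.04 0.02 -14.97
```

View pics/scene12.png

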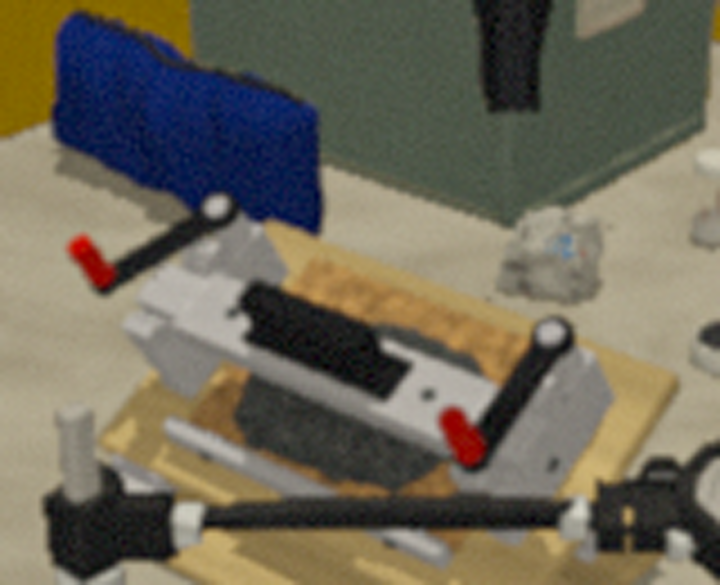

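The picture shows the right latch lying across the fork, with its knob at (463,435). The left one is only part-way, with its knob at (92,262). My retreat dragged it back, so I'll redo it with the tip higher and lift straight up afterwards.

step_arm(increments="0.4 -0.3 0 0 0 -1 0; 0.8 -0.6 0 0 0 -2 0; 1.1 -0.8 0 0 0 -3 0; 1.5 -1.1 0 0 0 -4 0; 1.8 -1.3 0 0 0 -5 0; 2.2 -1.6 0 0 0 -6 0; 2.5 -1.9 0 0 0 -7 0; 2.9 -2.2 0 0 0 -8 0; 3.2 -2.4 0 0 0 -9 0; 3.6 -2.7 0 0 0 -10 0; 3.9 -2.9 0 0 0 -11 0; 4.3 -3.2 0 0 0 -12 0; 4.6 -3.4 0.2 0 0 -13 0; 4.9 -3.7 0.4 0 0 -14 0; 5.25 -3.91 0.6 0 0 -15 0; 5.25 -3.91 0.74 0 0 -15 0; 5.25 -3.91 0.74 0 0 -15 0")

```text
clock: 19.25
tool_pos: [0.5307, 0.1041, 0.1962]
orientation: [0.001, 0.383, 0.924, -0.001]
wrist_force: [-0.2, -0.5, 0.0]
finger_gap: 0.009
```

Run:
```python
from h import *
D=down(45);d=.004
plan((lt(1,.9,.06,d),D),(lt(1,1.,.03,d),D),*[(lt(1,t,.022,d),D) for t in (1.05,1.2,1.35,1.5)])
e=lt(1,1.5,.022,d);e2=e.copy();e2[1]=.0395;plan((e2,D))
```

```text
0.00 0.03 2.11 -0.01 0.02 0.00
-0.03 -0.85 2.16 -0.01 0.02 0.00
-0.05 -1.11 2.18 -0.01 0.02 0.00
-0.13 -1.30 2.22 -0.01 0.02 0.00
-0.23 -1.48 2.25 -0.01 0.02 0.00
-0.36 -1.65 2.27 -0.01 0.02 0.00
-0.49 -1.78 2.27 -0.01 0.02 0.00
```

step_arm(increments="0 0 0.7 0 0 0 0; 0 0 1.4 0 0 0 0; 0 0 2.1 0 0 0 0; 0 0 2.14 0 0 0 0; 0 -0.4 2.14 0 0 0 0; -0.03 -0.85 2.16 0 0 0 0; -0.05 -1.11 2.18 0 0 0 0; -0.13 -1.3 2.22 0 0 0 0; -0.23 -1.48 2.25 0 0 0 0; -0.36 -1.65 2.27 0 0 0 0; -0.42 -1.71 2.27 0 0 0 0; -0.49 -1.78 2.27 0 0 0 0; -0.49 -1.78 2.27 0 0 0 0")

```text
clock: 20.55
tool_pos: [0.4941, 0.0393, 0.1055]
orientation: [0.001, 0.383, 0.924, -0.001]
wrist_force: [-2.2, 0.3, 1.6]
finger_gap: 0.004
```

```bash
python3 snap.py 13; python3 ang.py 13
```

```text
20.55 [0.49405225 0.03933044 0.10547706] [-2.15895563  0.34907442  1.60622729] [-0.02919759  0.50424702 -0.00485171] 0.003754166767486223 [-0.07  0.16 -0.11  1.93  0.02  1.05  0.59]
tcp bed [-0.0026  0.0997  0.0563]
scene 13 [236.1 253.5] bed [-0.0165  0.0909  0.0635] r 0.0546 th 1.518
scene 13 [312.1 286.6] bed [-0.0178 -0.0889  0.0635] r 0.0559 th 1.555
top 13 [348.8 302.6] bed [-0.0238 -0.0881  0.0635] r 0.0618 th 1.569
```

View pics/scene13.png

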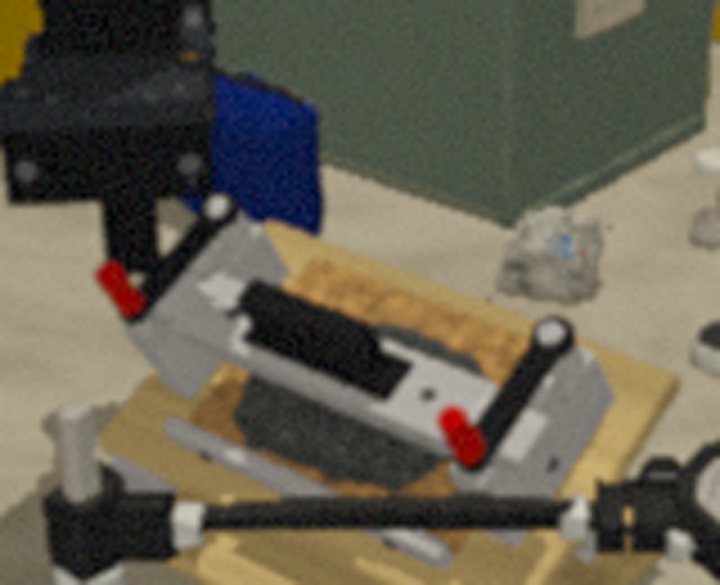

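step_arm(increments="-0.03 -0.03 0 0 0 0 0; -0.06 -0.06 0 0 0 0 0; -0.06 -0.06 0 0 0 0 0; -0.06 -0.06 -0.2 0 0 0 0; -0.06 -0.06 -0.5 0 0 0 0; -0.06 -0.06 -1 0 0 0 0; -0.06 -0.06 -2 0 0 0 0; -0.06 -0.06 -3 0 0 0 0; 0 2 -3 0 0 0 0; 0 4 -3 0 0 0 0; 0 4 -3 0 0 0 0")

```text
clock: 21.75
tool_pos: [0.6004, 0.1451, 0.2274]
orientation: [0.002, 0.383, 0.924, -0.0]
wrist_force: [1.1, -0.1, 0.1]
finger_gap: 0.006
```

```bash
python3 snap.py 14; python3 ang.py 14; python3 ov.py 14
```

```text
21.75 [0.60041541 0.14506366 0.22736668] [ 1.09090701 -0.14664789  0.07504113] [ 0.00381392 -0.0346664   0.02212821] 0.005626469224298521 [-0.19  0.32 -0.16  1.47  0.05  1.35  0.43]
tcp bed [0.1504 0.2055 0.1087]
scene 14 [237.5 254.5] bed [-0.0172  0.0865  0.0635] r 0.0552 th 1.598
scene 14 [312.1 286.7] bed [-0.018  -0.089   0.0635] r 0.056 th 1.553
top 14 [258.3 300.8] bed [-0.0232  0.0904  0.0635] r 0.0612 th 1.532
top 14 [348.7 302.5] bed [-0.0236 -0.0879  0.0635] r 0.0616 th 1.573
```

View pics/scene14o.png

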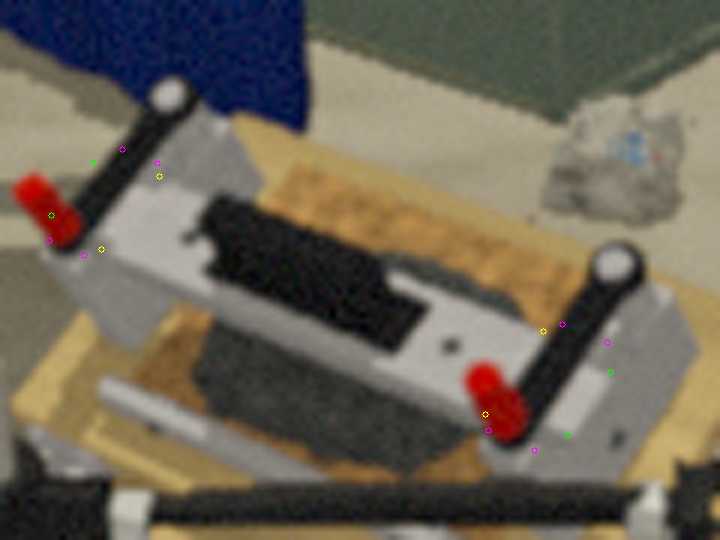

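View pics/top14.png

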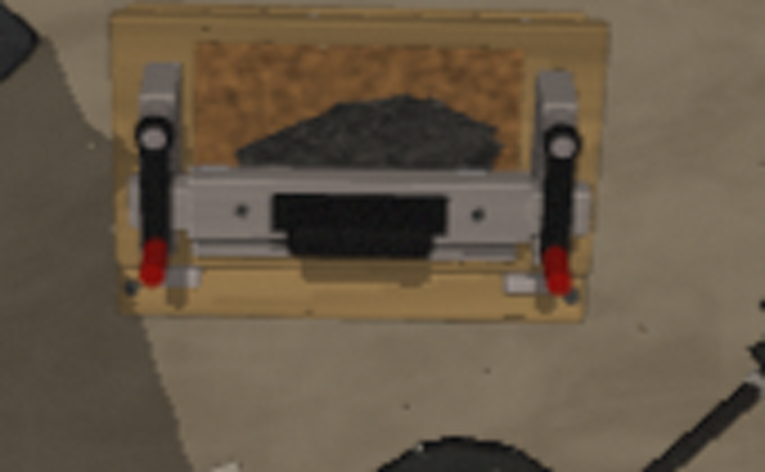

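Both latches lie straight down the slope over the bar ends, with the knobs at (152,265) and (557,270) in the top view. The bar is level in both forks, the slab has not moved, and the arm is clear.

```bash
python3 -c "
from workcell import *
print(sign_off())"
```

```text
the job is handed in; nothing more can be done
None
```

The bar is seated in both forks across the slab, and both latches are turned over its ends. The job was handed in at about 22 s, with the arm clear of everything.

- **Bar:** I gripped it off-centre on the rib to keep the hand away from the magnifier. When I pressed it down, the wrist force rose sharply to about 51 N, so it was on the fork floors, and then I released it. In the last pictures both ends sit level in the forks, within about 1–2 mm along the bar.
- **Seating depth:** the arm's own reading puts the bar about 26 mm over the bed, against a nominal 28 mm. That is at the edge of the accepted range, but within the 2 mm calibration error, and the pictures agree with full seating.
- **Latches:** the last camera angles are 1.60 and 1.53 rad for the left latch, and 1.55 and 1.57 rad for the right, from the two cameras (limit 1.35).
- **Left latch redone:** on the first try my retreat dragged the left latch back to about 1.1 rad. I pushed it over again and lifted straight up, and it stayed.
- **Not measured:** the slab and the other things on the table look unmoved in the pictures, but I did not measure their positions.
- **Joint limit:** joint 2 reached its lower limit (-0.50 rad) once while I backed away from the bar. The run carried on.

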